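Stack the keyed drying trays and hang up the bay marker

TASK

Take the bent metal bay marker off the base block and hang it astride the horizontal bar. Then build the stack on the base block: first the deep tray, then the shallow tray on top of it, each turned so that its notch drops over the key of the piece below and it sits fully down, level and with its edges flush. Lower the trays and the marker into place rather than dropping them, let go of everything, and leave the other things on the bench alone.

Things in the scene. Friction and masses are not known exactly. Their poses are not given: they have to be found in the camera images.
- base_top (a point): Wooden base block fixed to the bench, 150 mm long (own x), 110 mm broad (own y), 30 mm high. This point is the centre of its top face; z up. Its key, pale, 25 mm wide (y), 10 mm thick (x), 14 mm high, stands at the +x end.
- base_key (a point): Top of the base block's key: 69 mm along own +x from base_top, 14 mm above its top face.
- deep_mid (a point): Open wooden drying tray, 60 mm high (the deeper of the two), 150 mm long (own x), 110 mm broad (own y); this point is its centre, 30 mm above the underside; z up. An 18 mm thick slat across its middle, along own y, reaches from the floor to 3 mm below the rim: grip it across own x; 54 mm clear each side of it, 86 mm along it. Floor top 6 mm above the underside. About 0.36 kg, varies.
- deep_key (a point): Top of the deep tray's key, 69 mm along own +x from its centre and 44 mm above it. The key is a pale block 25 mm wide (y), 10 mm thick (x), 14 mm high on the rim of the tray's +x end. Straight below it, in the underside of the same end wall, is the open notch, 30 mm wide and 17 mm high, for the key of the piece below.
- shallow_mid (a point): Open wooden drying tray, 40 mm high (the lower of the two), 150 mm long (own x), 110 mm broad (own y); this point is its centre, 20 mm above the underside; z up. An 18 mm thick slat across its middle, along own y, reaches from the floor to 3 mm below the rim: grip it across own x; 54 mm clear each side of it, 86 mm along it. Floor top 6 mm above the underside. About 0.28 kg, varies.
- shallow_key (a point): Top of the shallow tray's key, 69 mm along own +x from its centre and 34 mm above it. The key is a pale block 25 mm wide (y), 10 mm thick (x), 14 mm high on the rim of the tray's +x end. Straight below it, in the underside of the same end wall, is the open notch, 30 mm wide and 17 mm high, for the key of the piece below.
- marker_mid (a point): Bay marker: a bent metal saddle, an inverted U, 70 mm long (own y), 44 mm wide outside (own x), 80 mm high, sheet 4 mm, 36 mm clear between its legs; same when turned half round. It starts standing on its legs on the base block. This point is its centre, 40 mm above the leg ends; z up. Grip it across own x, near the top. About 0.13 kg.
- marker_under (a point): Middle of the underside of the marker's top, 36 mm above marker_mid: what rests on the bar.
- rail_mid (a point): Middle of the fixed horizontal steel bar, on its axis: bar along own y, 16 mm in diameter, 220 mm long, axis 125 mm above the bench, a post at each end (137 mm high, centred 113 mm from the middle); z up.
- base: The base block's frame, with its origin in the centre of its underside, axes as base_top.
- rail: The bar stand's frame, with its origin on the bench below rail_mid.
- marker: The marker's frame, with its origin between its leg ends.
- deep: The deep tray's frame, with its origin in the centre of its underside.
- shallow: The shallow tray's frame, with its origin in the centre of its underside.
- brush: Bystander: bench brush lying down, along own x.
- scraper: Bystander: spatula-shaped scraper lying down, along own x.
- tape: Bystander: roll of paper tape lying flat, 90 mm across, 24 mm high.
- castor: Bystander: black castor wheel lying flat, 90 mm across, 32 mm high.
- wedge: Bystander: light wooden block 90 x 40 x 30 mm.
- offcut: Bystander: plain plywood offcut lying flat, 120 x 90 x 12 mm.
- jar: Bystander: jar, 72 mm across, 100 mm high.
Mind the look-alikes: they are no part of the job. Leave any orange or purple look-alike of the marker alone. Leave any orange or red look-alike of the base alone.

How it is judged (in metres and radians):
On the way, in this order (a step that is already met when the one before it is completed fails the run):
1. the marker is lifted clear of the base block (height (world z) of marker_mid above 0.085 m and contact force between marker and base below 0.05 N), for 0.1 s.
2. the marker hangs astride the bar, let go (x of marker_under in the frame of rail_mid between -0.02 and 0.02 m and y of marker_under in the frame of rail_mid between -0.075 and 0.075 m and z of marker_under in the frame of rail_mid between 0.002 and 0.014 m and angle between marker_mid's own z axis and vertical below 0.3 rad and contact force between marker and rail above 0.2 N and contact force between marker and the fingers below 0.1 N), for 0.2 s.
3. the deep tray sits keyed on the base block, let go (horizontal distance between deep_mid and base_top below 0.008 m and horizontal distance between deep_key and base_key below 0.008 m and z of deep_mid in the frame of base_top between 0.026 and 0.034 m and angle between deep_mid's own z axis and vertical below 0.05 rad and contact force between deep and the fingers below 0.1 N), for 0.2 s.
4. the shallow tray sits keyed on the deep tray, let go (horizontal distance between shallow_mid and deep_mid below 0.008 m and horizontal distance between shallow_key and deep_key below 0.008 m and z of shallow_mid in the frame of deep_mid between 0.046 and 0.054 m and angle between shallow_mid's own z axis and vertical below 0.05 rad and contact force between shallow and the fingers below 0.1 N), for 0.2 s.
At the end, for the whole second after the job is handed in: The marker hangs astride the bar (within 20 mm across, 75 mm along, tilt under 0.3 rad). Deep tray on base block, shallow tray on deep tray: centre and key end within 8 mm of the piece below, fully down within 4 mm, level within 0.05 rad. All let go and at rest (all of step 2 and all of step 3 and all of step 4 and linear speed of each of marker, deep, shallow below 0.03 m/s); the robot touches nothing.
It fails at once if a bystander is pushed more than 30 mm (distance of any of brush, scraper, tape, castor, wedge, jar, offcut from where it was at the start of the episode above 0.03 m).
It fails at once if the marker or a tray is dropped or thrown (faster than 1 m/s) (linear speed of any of marker, deep, shallow above 1 m/s).
It also fails if it takes over 67 s, if anything falls off the work surface, if the arm or the gripper's body presses on something with over 40 N, if the wrist force passes 120 N, or if a joint passes its speed limit or range.

ROBOT

A 6-joint arm with a two-finger parallel gripper is mounted at the origin on the work surface. World frame = base frame: x ahead of the robot, y to its left, z up, the work surface at z = 0. Lengths are in mm, angles in degrees, forces in N, time in s.
With the tool pointing down it reaches from about 350 to 850 mm from the base axis. Payload 8.1 kg.
Tool frame: the origin (TCP) lies between the finger pads; the fingertips stand r.nose_length ahead of it and the grasp point (between the pads) lies 3 mm ahead of it (r.nose_length is the distance from the TCP to the fingertips, in mm); x points along the fingers, y is the direction in which the jaws open and shut, and the axes are right-handed (so a half turn about x gives the same grasp; the last joint's range is limited). The gripper opens to 85 mm and grips with 20 to 120 N. Pads are 22 mm wide; open, the fingers measure 114 mm over their backs; the gripper's body (76 mm by 85 mm) begins 54 mm behind the grasp point. The pads swing forward as they close: fully open they stand 13 mm farther back than shut.
Start: joints at [70.909, 7.471, 85.268, -0, 87.261, -4.893], TCP at [147.141, 581.683, 219.092] pointing down, gripper open.
Joint ranges: [-169.43, 169.43], [-51.17, 129.36], [1.28, 143.12], [-76.62, 256.62], [0, 156.53], [-152.29, 152.29]. Speed limits (degrees/s): [136.94, 136.94, 159.86, 180, 180, 180].

INTERFACE

Orientations are given as [roll, pitch, yaw] about the fixed x, y, z axes, in that order (R = Rz(yaw) Ry(pitch) Rx(roll)).
In Python, from bench import sense, optics, order, r gives the robot as it stands.
- The arm moves only by the tool carry_out, never from a script. Its argument "commands" is one flat list of numbers, 7 for each row, row after row: the shift along the tool's x, y, z in m, then the turn, a rotation vector about the tool's x, y, z in degrees, then the closure, from -1 (fully open) to 1 (shut), so that 0 is half open. A call has 1 to 12 rows; each row is the pose to reach, as a shift and turn from the pose measured when the call began, along the tool's axes at that moment; what a row does not reach only later rows make up. A row lasts 1/8 s, in which the tool goes at most 62.5 mm and 10.7 degrees, less where a joint would pass 70% of its speed; a pose out of reach is approached as far as the arm can. A call with a gripper value outside its range is refused whole. The fingers move at their own pace and stop on an object; "grip_force" is the grip in N (left out, the last holds). Time passes only in rows, so rows that repeat a pose let the fingers close. It gives the time, the measured TCP pose, the force and the opening at its end, in the units of the state.
- sense(): the state, without advancing time (a new reading comes with each control period).
- optics.snapshot(name): name is "side" or "top" or "wrist"; returns (picture, depth): 400x640x3 uint8, red, green, blue; 400x640 float32, mm along the optical axis (not along the pixel's ray), 0 where there is no reading.
- optics.calibration(name): a dict with "mtx" (3x3 intrinsics, pixels), "extrinsics" (4x4, takes a point from camera to world coordinates). Camera axes: x right, y up, looking along -z (the intrinsics and any distortion apply to the point x, -y, -z); pixel columns grow to the right and rows downward; lengths in mm; the calibration is good to about 2 mm. A picture is of the moment at which its call begins: read the wrist's pose just before it. calibration takes no time and is no camera call; for the wrist camera it gives the pose at the moment of the call.
- order.hand_in(): hands the job in, once; it reports no verdict.
The state is a dict: "time": time; "joint_pos": joint angles; "qd": joint speeds; "joint_efforts": joint torques, N m; "tool_pos": TCP position; "tcp_rot": TCP orientation; "ft_force": force on the tool from outside, world axes, zero at the start; "wrist_torque": the same for the moment, N m; "finger_gap": finger opening in mm.
Only numpy, scipy, OpenCV 4.12 (cv2) and the standard library are available. Lean on these libraries where they do the work, as an engineer would, in place of code of your own. Each camera call takes 0.05 s, during which the arm holds its last target. There are 200 camera calls.

## Working session

There is one attempt and no reset: what is moved stays moved. The work goes in short steps, Python scripts to look and compute and a tool call to move; the robot and the scene stay as the last step left them, time stands still between calls to the robot, and variables do not carry over. Pictures are saved under pics/ and viewed, about 8 in all and at most 12, crops included, and the job is handed in when it is done.

Besides the shell and the picture viewer there is one more tool, called after "Call:" in YAML: its name, and indented under it one key for each argument. carry_out: Moves the arm, as the interface text tells. Its arguments: {"type":"object","properties":{"commands":{"type":"array","items":{"type":"number"}},"grip_force":{"type":"number"}},"required":["commands"]}

```bash
ls; mkdir -p pics
python3 - <<'E'
from bench import sense, optics, order, r
import cv2,numpy as np
print(sense()); print(r.nose_length)
for n in("top","side"):
    p,d=optics.snapshot(n); c=optics.calibration(n)
    cv2.imwrite(f"pics/{n}0.png",p[:,:,::-1]); np.savez(f"{n}0.npz",p=p,d=d,K=c["mtx"],E=c["extrinsics"]); print(n,c, (d>0).mean())
E
```

```text
pics
{'time': 0.0, 'joint_pos': array([ 7.09092862e+01,  7.51480819e+00,  8.53293642e+01,  2.20383361e-03,
        8.72629086e+01, -4.89323348e+00]), 'qd': array([-0.02690344, -0.09260538,  0.11173359, -0.0054629 , -0.07826011,
        0.03682362]), 'joint_efforts': array([ 5.44062971e-05, -5.69390774e+01, -5.00560248e+01, -1.31798633e-04,
        1.43406243e-02, -4.98820910e-06]), 'tool_pos': array([146.93474407, 581.13295956, 218.046782  ]), 'tcp_rot': array([ -96.07081931,   89.89289632, -110.26840692]), 'ft_force': array([-0.20427736,  0.19409348,  0.32838904]), 'wrist_torque': array([-0.03917515,  0.01763518,  0.01510039]), 'finger_gap': 85.30511378610082}
22.0
top {'mtx': array([[448.16954732,   0.        , 324.20509302],
       [  0.        , 448.16954732, 188.08354207],
       [  0.        ,   0.        ,   1.        ]]), 'extrinsics': array([[-2.13981595e-02,  9.91065874e-01, -1.31645556e-01,
         3.28448711e+02],
       [-9.99770488e-01, -2.13493002e-02,  1.78270738e-03,
        -7.41261181e+01],
       [-1.04376005e-03,  1.31653489e-01,  9.91295248e-01,
         1.47866746e+03],
       [ 0.00000000e+00,  0.00000000e+00,  0.00000000e+00,
         1.00000000e+00]])} 0.9960078125
side {'mtx': array([[514.86372601,   0.        , 316.92964069],
       [  0.        , 514.86372601, 206.64493625],
       [  0.        ,   0.        ,   1.        ]]), 'extrinsics': array([[ 7.26776765e-01,  3.18738964e-01, -6.08441458e-01,
        -3.36382129e+02],
       [-6.86417824e-01,  3.69301070e-01, -6.26456136e-01,
        -9.18410265e+02],
       [ 2.50221020e-02,  8.72938825e-01,  4.87187543e-01,
         8.01166695e+02],
       [ 0.00000000e+00,  0.00000000e+00,  0.00000000e+00,
         1.00000000e+00]])} 0.99367578125
```

View pics/top0.png

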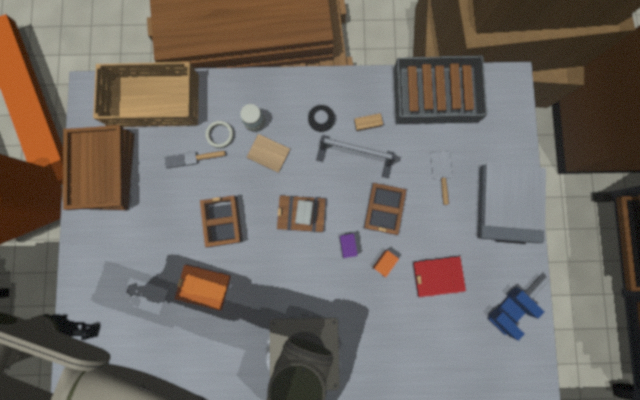

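View pics/side0.png

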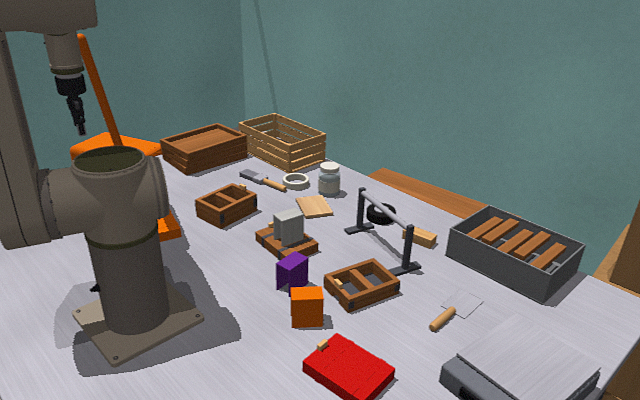

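The top view shows the base with the grey marker at (302,213), trays at (221,220) and (386,208), and the bar at (358,150). The orange and purple U's (387,263), (348,245) and the orange and red blocks (203,287), (440,276) are look-alikes. The grey saddle standing on the wooden block with the pale key fits the description. I'll measure heights and confirm in an enlarged crop.

```bash
cat > h.py <<'E'
import numpy as np,cv2
def cloud(d,K,E):
    v,u=np.mgrid[:d.shape[0],:d.shape[1]]
    P=np.stack([(u-K[0,2])/K[0,0]*d,-(v-K[1,2])/K[1,1]*d,-d],-1)
    return P@E[:3,:3].T+E[:3,3]
def ray(uv,z,K,E):
    uv=np.atleast_2d(uv).astype(float)
    D=np.c_[(uv[:,0]-K[0,2])/K[0,0],-(uv[:,1]-K[1,2])/K[1,1],-np.ones(len(uv))]@E[:3,:3].T
    t=(z-E[2,3])/D[:,2]; return E[:3,3]+t[:,None]*D
def rect(P):
    (c,s,a)=cv2.minAreaRect(P[:,:2].astype(np.float32)); return np.round(c,1),np.round(s,1),round(a,1)
E
python3 - <<'E'
from h import *
f=np.load("top0.npz");p,d,K,E=[f[k] for k in"pdKE"]
C=cloud(d,K,E);Z=C[...,2]
print("bench z",np.median(Z[230:260,260:330]))
for n,(u0,v0,u1,v1) in dict(base=(270,185,335,240),A=(190,185,250,255),B=(355,175,415,242),rail=(310,125,405,185)).items():
    c=C[v0:v1,u0:u1].reshape(-1,3);z=c[:,2]
    print(n,"zmax",np.percentile(z,[90,97,99,100]).round(1),np.histogram(z,bins=np.arange(0,150,10))[0])
    for lo,hi in((12,200),(24,36),(36,44),(44,52),(54,66),(66,80),(100,120),(112,142)):
        m=(z>lo)&(z<hi)
        if m.sum()>8: print("  ",lo,hi,m.sum(),*rect(c[m]), c[m].mean(0).round(1))
b=cv2.resize(p[110:260,185:425],None,fx=3.3,fy=3.3,interpolation=cv2.INTER_CUBIC)
cv2.imwrite("pics/crop1.png",b[:,:,::-1])
E
```

```text
bench z 0.04886950137131407
base zmax [  55.7  111.4  113.5 1478.7] [909  11 651 552  25   3   3   1   5   3 186 147   0   0]
   12 200 1586 [438.3  -6.1] [163.  111.5] 85.0 [437.3  -0.5  47.1]
   24 36 1119 [4.391e+02 3.000e-01] [150. 111.] 85.0 [438.1   2.3  29.9]
   36 44 42 [438.5   3.8] [142.2 100.7] 80.6 [438.6  24.2  38.7]
   44 52 12 [440.4  19.6] [108.8  25.7] 81.8 [442.9  52.1  46.1]
   100 120 333 [436.6 -12.6] [43.9 69.8] 81.7 [436.5 -12.6 109.6]
   112 142 73 [436.3 -12.6] [43.5 69.5] 82.4 [437.  -12.4 113.5]
A zmax [  58.8   62.5   67.2 1478.7] [1686  119   60   88   77  494  278   21    0    0    0    0    0    0]
   12 200 1088 [419.4 256.8] [151.  112.7] 7.2 [419.8 256.1  51.6]
   24 36 76 [417.8 254.6] [147.2 107.6] 7.4 [423.2 252.8  30.7]
   36 44 71 [417.7 250.7] [145.6 101.2] 7.5 [422.7 254.2  39.8]
   44 52 74 [418.6 254.6] [148.4 107.8] 7.0 [424.7 249.6  48.5]
   54 66 681 [419.6 257. ] [150.7 112.4] 7.2 [416.6 257.6  59.3]
   66 80 36 [423.4 258.8] [140.1 104.8] 12.2 [465.4 264.4  71.7]
B zmax [  38.9   43.1   48.3 1478.7] [1798  131   59  443  265   23    1  
[... 293 characters left out ...]
 [ 441.8 -275.6   46. ]
   54 66 11 [ 381.3 -256.5] [18.9  7.7] 74.6 [ 381.2 -255.4   56.7]
rail zmax [  29.3  132.4  135.6 1478.7] [2222   96  136   76   11    8    5    8    6    7    6    8  146  255]
   12 200 731 [ 631.5 -171.9] [279.9 202.1] 88.9 [ 655.2 -171.    88.8]
   24 36 166 [ 633.6 -163.8] [264.2 196.7] 88.7 [ 717.5 -137.9   29.1]
   36 44 22 [ 671.6 -182.9] [290.1 165.9] 53.6 [ 615.1 -209.9   38.6]
   54 66 9 [ 628.8 -181.7] [236.3  15.1] 74.3 [ 628.  -169.7   58.5]
   66 80 11 [ 625.6 -181.1] [237.2   8.9] 74.4 [ 615.5 -209.    71.3]
   100 120 14 [ 622.  -180.6] [236.9   2.2] 74.4 [ 625.4 -167.7  110.7]
   112 142 411 [ 629.3 -182.3] [237.6  18.5] 74.3 [ 627.8 -183.   131. ]
```

View pics/crop1.png

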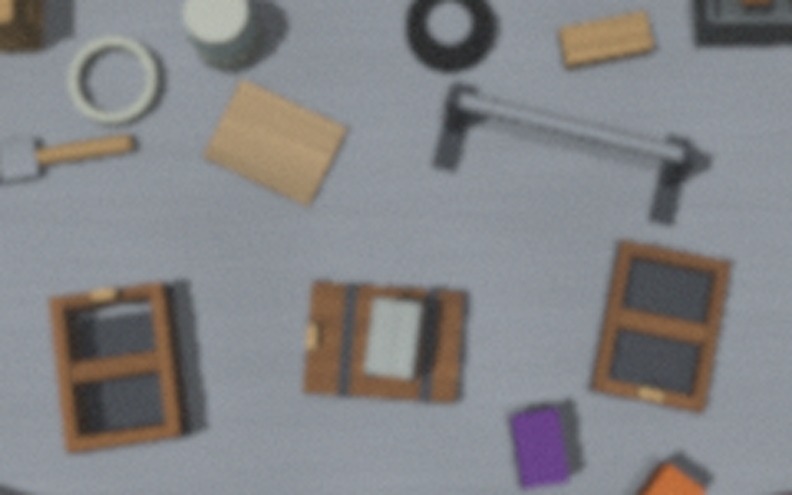

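The crop confirms the grey marker stands across the wooden base, whose key is at crop (315,337), towards world +y. The deep tray (rim z about 60) is on the left with its key at (103,295), the far end. The shallow tray (rim z about 40) is on the right with its key at (650,393), the near end.

```bash
cat >> h.py <<'E'
from scipy.spatial.transform import Rotation as Ro
def pose():
    from bench import sense
    s=sense(); return s,np.array(s["tool_pos"]),Ro.from_euler("xyz",s["tcp_rot"],degrees=True)
def go(x,y,z,a,show=True):
    """shift (m) and rotvec (deg) in tool axes to TCP at xyz, jaws along world angle a (tool down)"""
    s,p,R=pose(); c,q=np.cos(np.radians(a)),np.sin(np.radians(a))
    T=Ro.from_matrix(np.array([[0,0,-1],[c,q,0],[q,-c,0]]).T)
    M=R.as_matrix(); print("t",round(s["time"],2),"tcp",p.round(1),"jaw",round(np.degrees(np.arctan2(M[1,1],M[0,1])),2),"down",M[2,0].round(4),"j",s["joint_pos"].round(0),"F",s["ft_force"].round(1),"gap",round(s["finger_gap"],1))
    print("shift",(R.inv().apply(np.array([x,y,z])-p)/1000).round(4),"turn",(R.inv()*T).as_rotvec(degrees=True).round(2))
E
python3 - <<'E'
from h import *
go(436.5,-12.6,260,82); go(436.5,-12.6,260,82-180)
f=np.load("side0.npz");p,d,K,E=[f[k] for k in"pdKE"]
C=cloud(d,K,E).reshape(-1,3)
# side-view check: marker top, deep rim, shallow rim, bar top
for n,(x,y,R),(lo,hi) in [("marker",(436,-12,60),(104,116)),("deep",(419,257,95),(54,64)),("shal",(449,-272,95),(36,43)),("bar",(629,-182,100),(118,140)),("base",(439,0,100),(27,33))]:
    m=(np.hypot(C[:,0]-x,C[:,1]-y)<R)&(C[:,2]>lo)&(C[:,2]<hi); print(n,m.sum(),*rect(C[m]),np.percentile(C[m][:,2],[50,95]).round(1))
f=np.load("top0.npz");p,d,K,E=[f[k] for k in"pdKE"]
C=cloud(d,K,E).reshape(-1,3);m=(np.hypot(C[:,0]-629,C[:,1]+182)<95)&(C[:,2]>118)&(C[:,2]<140);q=C[m];print("bar top cam",rect(q),cv2.fitLine(q[:,:2].astype(np.float32),cv2.DIST_HUBER,0,.01,.01).ravel())
E
```

```text
t 0.1 tcp [147.  581.2 218.1] jaw 75.8 down -1.0 j [71.  8. 85.  0. 87. -5.] F [-0.3 -0.2  0.1] gap 85.3
shift [-0.0411 -0.5047  0.4263] turn [-6.2  -0.01  0.1 ]
t 0.1 tcp [147.  581.2 218.1] jaw 75.8 down -1.0 j [71.  8. 85.  0. 87. -5.] F [-0.3 -0.2  0.1] gap 85.3
shift [-0.0411 -0.5047  0.4263] turn [1.738e+02 1.500e-01 2.000e-02]
marker 279 [437.1 -10.9] [49.8 73. ] 86.9 [111.6 114.2]
deep 591 [419.4 260.3] [156.1 119.1] 7.2 [60.1 63.4]
shal 844 [ 451.9 -269.3] [115.5 155. ] 77.4 [40.3 42.6]
bar 322 [ 628.4 -181.5] [198.2  16.6] 74.2 [131.9 136.6]
base 507 [441.6   4.1] [155.7 114.5] 85.0 [31.4 32.9]
bar top cam (array([ 628.9, -181.9]), array([188.8,  17.4]), 75.0) [ 2.6795474e-01  9.6343148e-01  6.2790546e+02 -1.8155138e+02]
```

Call:
carry_out:
  commands: [-0.041,-0.505,0.426,-6.2,0,0,-1,-0.041,-0.505,0.426,-6.2,0,0,-1,-0.041,-0.505,0.426,-6.2,0,0,-1,-0.041,-0.505,0.426,-6.2,0,0,-1,-0.041,-0.505,0.426,-6.2,0,0,-1,-0.041,-0.505,0.426,-6.2,0,0,-1,-0.041,-0.505,0.426,-6.2,0,0,-1,-0.041,-0.505,0.426,-6.2,0,0,-1,-0.041,-0.505,0.426,-6.2,0,0,-1,-0.041,-0.505,0.426,-6.2,0,0,-1,-0.041,-0.505,0.426,-6.2,0,0,-1,-0.041,-0.505,0.426,-6.2,0,0,-1]
  grip_force: 50

```text
time: 1.6
tool_pos: [436.4, -15.0, 259.5]
tcp_rot: [-122.5, 89.9, -130.7]
ft_force: [0.3, 0.0, -0.0]
finger_gap: 85.2
```

Run:
```python
from h import *
from bench import optics
go(436.5,-12.6,98,82)
c=optics.calibration("wrist");p,d=optics.snapshot("wrist");K,E=c["mtx"],c["extrinsics"]
cv2.imwrite("pics/w1.png",p[:,:,::-1]);np.savez("w1.npz",p=p,d=d,K=K,E=E)
print(E.round(3)); C=cloud(d,K,E).reshape(-1,3)
for n,lo,hi in(("marker",104,116),("base",26,34),("key",41,48)):
    m=(C[:,2]>lo)&(C[:,2]<hi)&(np.hypot(C[:,0]-436,C[:,1])<100);print(n,m.sum(),*(rect(C[m])+(C[m].mean(0).round(1),) if m.sum()>5 else ()))
```

```text
t 1.6 tcp [436.4 -15.  259.5] jaw 81.77 down -1.0 j [ -9. -19. 106.  -0.  93. -90.] F [ 0.3  0.  -0. ] gap 85.2
shift [ 1.615e-01  2.700e-03 -1.000e-04] turn [-0.23 -0.07  0.12]
[[ 1.43000e-01 -9.38000e-01 -3.15000e-01  3.55765e+02]
 [ 9.90000e-01  1.35000e-01  4.80000e-02 -2.45600e+00]
 [-3.00000e-03 -3.18000e-01  9.48000e-01  4.14738e+02]
 [ 0.00000e+00  0.00000e+00  0.00000e+00  1.00000e+00]]
marker 2788 [439.2 -10.2] [44.  70.2] 81.3 [437.7 -10.1 110.2]
base 6947 [442.    2.5] [150.1 112. ] 84.6 [434.1   6.7  30.3]
key 171 [421.7  28.6] [116.2  24.1] 58.3 [444.3  64.6  43.8]
```

View pics/w1.png

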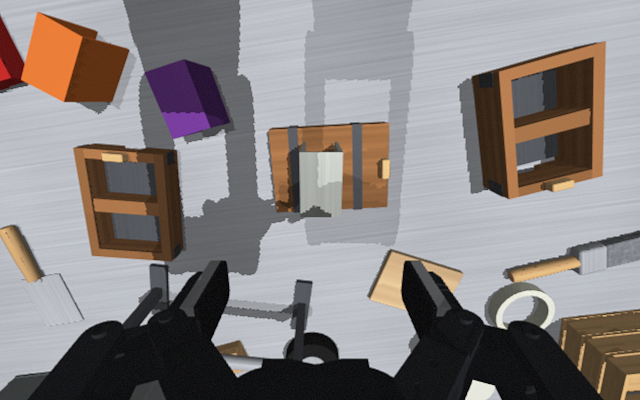

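The wrist view shows the marker at about (320,182) on the base, key at (385,168). Wrist and top disagree by about 3 mm, so I use the mean for the marker, which centres itself in the jaws. I'll work out the camera bias later from a second wrist yaw.

Call:
carry_out:
  commands: [0.06,0.004,0.001,0,0,0,-1,0.11,0.004,0.001,0,0,0,-1,0.14,0.004,0.001,0,0,0,-1,0.1615,0.004,0.001,0,0,0,-1,0.1615,0.004,0.001,0,0,0,-1,0.1615,0.004,0.001,0,0,0,1,0.1615,0.004,0.001,0,0,0,1,0.1615,0.004,0.001,0,0,0,1,0.1615,0.004,0.001,0,0,0,1,0.1615,0.004,0.001,0,0,0,1,0.1615,0.004,0.001,0,0,0,1]
  grip_force: 50

```text
time: 3.02
tool_pos: [437.2, -10.0, 97.9]
tcp_rot: [-142.2, 89.9, -150.3]
ft_force: [0.5, -0.3, 0.1]
finger_gap: -0.0
```

```bash
python3 -c "
from h import *
go(438,-11.5,230,82); go(540,-100,230,-15.7)"
```

```text
t 3.02 tcp [437.2 -10.   97.9] jaw 81.84 down -1.0 j [ -8. -13. 118.  -0.  75. -90.] F [ 0.5 -0.3  0.1] gap -0.0
shift [-0.1321 -0.0016  0.0008] turn [-0.16 -0.1   0.08]
t 3.02 tcp [437.2 -10.   97.9] jaw 81.84 down -1.0 j [ -8. -13. 118.  -0.  75. -90.] F [ 0.5 -0.3  0.1] gap -0.0
shift [-0.1322 -0.0747  0.1143] turn [ 9.754e+01 -1.000e-02  1.500e-01]
```

The gap reads 0, so the marker wasn't gripped. I need to look.

Run:
```python
from h import *
from bench import optics
p,d=optics.snapshot("side");q,e=optics.snapshot("wrist")
a=cv2.resize(p[130:290,180:420],None,fx=2,fy=2,interpolation=3);b=cv2.resize(q,(512,320))
b=b[:320,:320+160];a=a[:320]
im=np.hstack([a[:,:320+160][:, :400],cv2.resize(q,(400,250))[:250].repeat(1,0) if 0 else cv2.copyMakeBorder(cv2.resize(q,(400,250)),0,70,0,0,cv2.BORDER_CONSTANT)])
cv2.imwrite("pics/s2.png",im[:,:,::-1])
c=optics.calibration("top");t,dt=optics.snapshot("top")
```

```text
(no output)
```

View pics/s2.png

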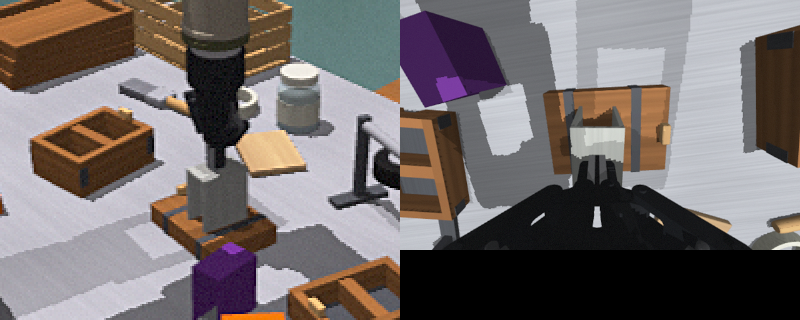

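Run:
```python
from h import *
from bench import optics
for n in("wrist","side","top"):
    c=optics.calibration(n);p,d=optics.snapshot(n);C=cloud(d,c["mtx"],c["extrinsics"])
    hsv=cv2.cvtColor(p,cv2.COLOR_RGB2HSV)
    m=(np.hypot(C[...,0]-436,C[...,1])<85)&(C[...,2]>40)&(hsv[...,1]<40)&(hsv[...,2]>110)
    P=C[m]; print(n,m.sum(),P.min(0).round(),P.max(0).round(),np.histogram(P[:,2],bins=range(40,131,10))[0])
    t=P[(P[:,2]>100)&(P[:,2]<118)]; print("  top",len(t),*(rect(t) if len(t)>5 else ()),t.mean(0).round(1) if len(t) else 0)
    k=(np.hypot(C[...,0]-436,C[...,1])<85)&(C[...,2]>40)&(hsv[...,2]<60); Q=C[k]; print("  dark",k.sum(),Q.min(0).round() if k.any() else 0, np.median(Q[Q[:,2]<140],0).round() if k.any() else 0)
    b=C[(C[...,2]>26)&(C[...,2]<34)&(np.hypot(C[...,0]-440,C[...,1])<100)];print("  base",rect(b))
```

```text
wrist 4838 [357. -65.  40.] [456.  77. 253.] [   1    0    0    0    0    0 1199 2919    0]
  top 4118 [431.8  -8.8] [44.1 55.1] 81.4 [418.   -6.1 110.3]
  dark 34951 [357. -69.  76.] [430.  -8. 130.]
  base (array([442.6,   2.8]), array([150.2, 112.7]), 84.9)
side 159 [378. -77.  84.] [477.  63. 545.] [ 0  0  0  0  3  4 12 91  3]
  top 103 [438.1 -10. ] [50.  72.5] 82.1 [421.1  -5.6 111.7]
  dark 1987 [392. -83. 113.] [434. -21. 128.]
  base (array([440.3,   4.3]), array([157.7, 113.1]), 86.0)
top 1813 [365. -75. 105.] [490.  60. 547.] [0 0 0 0 0 0 4 4 0]
  top 8 [403.9 -20.2] [9.4 6.2] 89.8 [404.  -21.8 110. ]
  dark 32 [364.  39. 474.] [nan nan nan]
  base (array([401.2,   4. ]), array([149.5,  35.7]), 85.8)
  return _methods._mean(a, axis=axis, dtype=dtype,
  ret = um.true_divide(
```

Run:
```python
from h import *
from bench import optics
for n in("wrist","side"):
    c=optics.calibration(n);p,d=optics.snapshot(n);C=cloud(d,c["mtx"],c["extrinsics"]);g=p.max(2)
    k=(np.hypot(C[...,0]-437,C[...,1]+11)<45)&(C[...,2]>60)&(g<70)&(C[...,2]<175)
    for lo in range(60,175,10):
        Q=C[k&(C[...,2]>=lo)&(C[...,2]<lo+10)]
        if len(Q)>3: print(n,lo,len(Q),np.percentile(Q[:,:2],[5,50,95],axis=0).round().tolist())
```

```text
wrist 60 14 [[412.0, -25.0], [416.0, 11.0], [421.0, 12.0]]
wrist 70 5 [[402.0, -27.0], [411.0, 11.0], [417.0, 12.0]]
wrist 80 6 [[402.0, -27.0], [408.0, -8.0], [415.0, 12.0]]
wrist 100 35 [[402.0, -32.0], [433.0, -18.0], [458.0, 8.0]]
wrist 110 134 [[423.0, -30.0], [429.0, -8.0], [452.0, 6.0]]
wrist 120 377 [[426.0, -21.0], [429.0, -8.0], [433.0, 4.0]]
wrist 130 452 [[426.0, -21.0], [429.0, -8.0], [433.0, 4.0]]
wrist 140 738 [[426.0, -18.0], [430.0, -9.0], [446.0, 1.0]]
wrist 150 1915 [[422.0, -31.0], [427.0, -10.0], [442.0, 15.0]]
wrist 160 6177 [[421.0, -43.0], [430.0, -8.0], [449.0, 24.0]]
wrist 170 2258 [[420.0, -47.0], [431.0, -11.0], [450.0, 30.0]]
side 110 18 [[428.0, -34.0], [440.0, -15.0], [468.0, -5.0]]
side 120 19 [[426.0, -25.0], [433.0, -21.0], [440.0, -10.0]]
side 130 19 [[425.0, -25.0], [432.0, -20.0], [441.0, -10.0]]
side 140 20 [[424.0, -24.0], [429.0, -20.0], [440.0, -12.0]]
side 150 24 [[420.0, -37.0], [426.0, -16.0], [440.0, 13.0]]
side 160 64 [[419.0, -44.0], [426.0, -20.0], [442.0, 15.0]]
side 170 16 [[420.0, -51.0], [425.0, -28.0], [434.0, 24.0]]
```

All views agree: the marker hasn't moved, and the shut fingers stand right over it, with the tips (z about 76) below its top (z 110). The pads seem to have passed the thin legs and sit inside the open-ended U. I'll slide them out slowly along the marker's length, watching the force, rather than force them open or lift.

Call:
carry_out:
  commands: [0,0,0.004,0,0,0,1,0,0,0.008,0,0,0,1,0,0,0.012,0,0,0,1,0,0,0.012,0,0,0,1]

```text
time: 3.92
tool_pos: [451.8, -12.0, 102.7]
tcp_rot: [-22.4, 89.8, -30.5]
ft_force: [-10.5, 1.6, 33.9]
finger_gap: 0.1
```

```bash
cat > chk.py <<'E'
from h import *
from bench import optics
def marker(names=("wrist","side")):
    for n in names:
        c=optics.calibration(n);p,d=optics.snapshot(n);C=cloud(d,c["mtx"],c["extrinsics"]);s=cv2.cvtColor(p,cv2.COLOR_RGB2HSV)
        P=C[(np.hypot(C[...,0]-450,C[...,1]+10)<95)&(C[...,2]>100)&(C[...,2]<120)&(s[...,1]<40)&(s[...,2]>100)]
        print(n,len(P),*(rect(P) if len(P)>5 else ()),P.min(0).round(),P.max(0).round())
if __name__=="__main__":
    go(438,-11,230,81.8); marker()
E
python3 chk.py
```

```text
t 3.92 tcp [451.8 -12.  102.7] jaw 81.86 down -1.0 j [ -8. -11. 116.  -0.  75. -90.] F [-10.5   1.6  33.9] gap 0.1
shift [-0.1274 -0.0012 -0.0133] turn [0.06 0.21 0.09]
wrist 4033 [446.3 -10.9] [44.2 62.1] 81.6 [413. -37. 100.] [480.  15. 120.]
side 62 [450.6  -2.9] [80.3 44.6] 3.8 [412. -28. 101.] [491.  18. 120.]
```

The upward 34 N means something is pressing on the marker's top. I need a closer look before moving again.

Run:
```python
from h import *
from bench import optics
p,d=optics.snapshot("side");q,e=optics.snapshot("wrist")
a=cv2.resize(p[165:265,250:340],(400,444),interpolation=2);b=cv2.resize(q[150:350,220:400],(400,444),interpolation=2)
cv2.imwrite("pics/s3.png",np.hstack([a,b])[:,:,::-1])
```

```text
(no output)
```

View pics/s3.png

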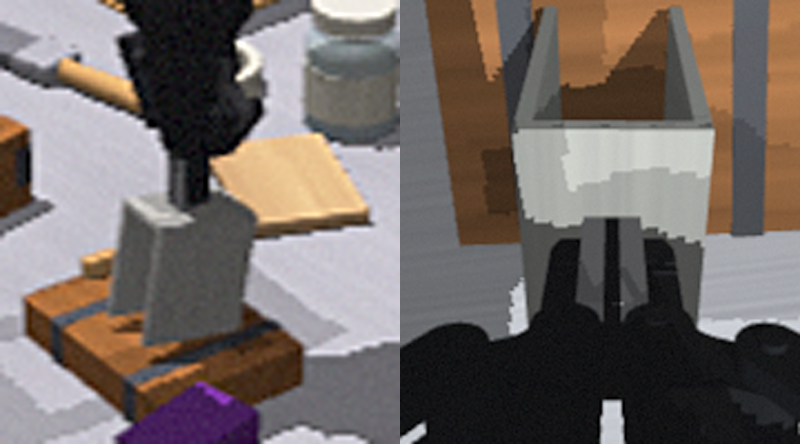

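Run:
```python
from h import *
f=np.load("w1.npz");p,d,K,E=[f[k] for k in"pdKE"]
C=cloud(d,K,E);g=p.max(2);P=C[(C[...,2]>200)&(g<90)];print("open, TCP 259.5: zmin",np.percentile(P[:,2],[0,.1,1,5]).round(1))
for lo in range(230,330,10):
    Q=P[(P[:,2]>=lo)&(P[:,2]<lo+10)]
    if len(Q):print(lo,len(Q),Q.min(0).round(),Q.max(0).round())
from bench import optics
c=optics.calibration("wrist");q,e=optics.snapshot("wrist");C=cloud(e,c["mtx"],c["extrinsics"])
print("cam z-TCP",c["extrinsics"][2,3]-pose()[1][2]); 
for v in range(225,262,4): print(v,C[v,495-220-0 if 0 else 302].round(1),C[v,318].round(1),q[v,318])
```

```text
open, TCP 259.5: zmin [284.4 287.  291.6 303.5]
280 230 [419. -62. 284.] [452.  35. 290.]
290 1089 [418. -69. 290.] [453.  42. 300.]
300 1441 [418. -69. 300.] [454.  42. 310.]
310 1683 [418. -70. 310.] [454.  42. 320.]
320 1505 [416. -79. 320.] [446.  52. 330.]
cam z-TCP 154.8946460702853
225 [428.2 -14.7 118.3] [429.4  -6.8 118.1] [198 202 197]
229 [370.2   0.5 257.5] [431.6  -7.1 118. ] [165 168 163]
233 [432.8 -15.5 117.6] [434.3  -7.5 116.9] [165 167 162]
237 [435.2 -15.9 117.3] [436.4  -7.8 117.1] [166 169 164]
241 [437.6 -16.3 116.9] [438.8  -8.1 116.8] [165 168 164]
245 [439.8 -16.6 116.9] [441.5  -8.5 116. ] [167 169 164]
249 [440.1 -16.5 120.9] [441.3  -8.5 120.8] [51 51 52]
253 [439.8 -16.2 125.7] [441.2  -8.5 125.1] [51 51 53]
257 [440.7 -16.3 128. ] [441.   -8.5 129.3] [49 51 52]
261 [439.9 -15.9 133.2] [441.1  -8.6 132.9] [37 37 37]
```

The fingertips really stand about 35 mm further back than the reported TCP implies: open tips are at z 285 with TCP at 259.5. So the fingers closed above the marker and then pressed on its top. I'll raise slowly, let the marker settle, and calibrate the tip offset.

Call:
carry_out:
  commands: [-0.004,0,0,0,0,0,1,-0.008,0,0,0,0,0,1,-0.012,0,0,0,0,0,1,-0.016,0,0,0,0,0,1,-0.022,0,0,0,0,0,1,-0.04,0,0,0,0,0,1,-0.06,0,0,0,0,0,1,-0.08,0,0,0,0,0,1,-0.1,0,0,0,0,0,1,-0.1,0,0,0,0,0,1]

```text
time: 5.42
tool_pos: [452.7, -11.9, 205.4]
tcp_rot: [-10.7, 89.5, -18.8]
ft_force: [0.5, -0.5, -0.2]
finger_gap: -0.2
```

```bash
cat >> chk.py <<'E'
def tips():
    s,T,R=pose();c=optics.calibration("wrist");p,d=optics.snapshot("wrist");C=cloud(d,c["mtx"],c["extrinsics"])
    L=R.inv().apply((C-T).reshape(-1,3)).reshape(C.shape); k=(p.max(2)<90)&(d>0)&(d<300); Q=L[k]
    print("gap",s["finger_gap"],"tip ahead of TCP",np.percentile(Q[:,0],[100,99.9,99.5]).round(1)); t=Q[Q[:,0]>Q[:,0].max()-15]; print("y,z range",t[:,1:].min(0).round(1),t[:,1:].max(0).round(1))
E
python3 -c "
from chk import *
go(438,-11,230,81.8); marker(); tips()"
```

```text
t 5.42 tcp [452.7 -11.9 205.4] jaw 81.86 down -1.0 j [ -8. -16. 109.  -0.  87. -90.] F [ 0.5 -0.5 -0.2] gap -0.2
shift [-0.0247 -0.0012 -0.0145] turn [0.06 0.46 0.09]
wrist 4022 [439.5 -10.1] [43.9 70.5] 81.7 [402. -37. 108.] [477.  16. 113.]
side 232 [439.1  -8.6] [48.5 72.9] 83.9 [401. -35. 101.] [476.  17. 116.]
gap -0.27216868273000755 tip ahead of TCP [179.3 175.5 171. ]
y,z range [-138.2 -151.8] [303.7 -91.8]
```

```bash
sed -i 's/k=(p.max(2)<90)&(d>0)&(d<300)/k=(p.max(2)<90)\&(d>0)\&(abs(L[...,1])<70)\&(abs(L[...,2])<30)\&(L[...,0]<40)/' chk.py; python3 -c "
from chk import *
tips(); go(438.5,-11,71,81.7)"
```

```text
gap -0.4067654078193223 tip ahead of TCP [-16.  -19.4 -22.8]
y,z range [-12.9 -11.6] [13.8 -5.5]
t 5.62 tcp [450.7 -11.7 201.7] jaw 81.86 down -1.0 j [ -8. -16. 109.  -0.  86. -90.] F [ 0.4  0.5 -1.6] gap -0.0
shift [ 0.1307 -0.0009 -0.0124] turn [0.16 0.11 0.09]
```

Call:
carry_out:
  commands: [0,0,0,0,0,0,-1,0,0,0,0,0,0,-1,0,0,0,0,0,0,-1,0,0,0,0,0,0,-1]

```text
time: 6.12
tool_pos: [450.7, -11.7, 201.7]
tcp_rot: [-37.9, 89.9, -46.0]
ft_force: [0.1, 0.7, 0.6]
finger_gap: 72.0
```

```bash
python3 -c "
from chk import *
tips(); go(438.5,-11,71,81.7)"
```

```text
gap 72.02147616143306 tip ahead of TCP [-19.7 -22.2 -25.6]
y,z range [-48.8 -11.5] [49.2 11.2]
t 6.17 tcp [450.7 -11.7 201.7] jaw 81.86 down -1.0 j [ -8. -16. 109.  -0.  86. -90.] F [-0.2  1.1  1.2] gap 78.7
shift [ 0.1307 -0.0008 -0.0124] turn [0.16 0.11 0.09]
```

Call:
carry_out:
  commands: [0.04,0,-0.012,0,0,0,-1,0.08,0,-0.012,0,0,0,-1,0.11,0,-0.012,0,0,0,-1,0.134,0,-0.012,0,0,0,-1,0.134,0,-0.012,0,0,0,-1,0.134,0,-0.012,0,0,0,1,0.134,0,-0.012,0,0,0,1,0.134,0,-0.012,0,0,0,1,0.134,0,-0.012,0,0,0,1,0.134,0,-0.012,0,0,0,1]
  grip_force: 50

```text
time: 7.42
tool_pos: [440.4, -10.3, 69.2]
tcp_rot: [-15.8, 89.7, -24.0]
ft_force: [-0.5, 0.9, 7.0]
finger_gap: 43.3
```

```bash
python3 -c "
from chk import *
go(438,-10,250,81.8); marker(('side',)); tips()"
```

```text
t 7.42 tcp [440.4 -10.3  69.2] jaw 81.86 down -1.0 j [ -8. -11. 119.  -0.  71. -90.] F [-0.5  0.9  7. ] gap 43.3
shift [-0.1808 -0.0003 -0.0015] turn [0.06 0.28 0.08]
side 82 [428.5   4.8] [66.3 38.9] 25.9 [402. -22. 102.] [467.  19. 119.]
gap 43.25293782744478 tip ahead of TCP [40.  39.9 39.6]
y,z range [-60.9 -30. ] [55.8 30. ]
```

Gripped (gap 43.3, jaws centred at y −10.3, which agrees with the wrist camera). Lifting now.

Call:
carry_out:
  commands: [-0.02,0,0,0,0,0,1,-0.06,0,0,0,0,0,1,-0.11,0,0,0,0,0,1,-0.16,0,0,0,0,0,1,-0.18,0,0,0,0,0,1,-0.18,0,0,0,0,0,1]

```text
time: 8.28
tool_pos: [440.3, -10.0, 250.1]
tcp_rot: [-10.9, 89.6, -19.0]
ft_force: [0.5, -1.0, -2.0]
finger_gap: 43.2
```

```bash
python3 -c "
from chk import *
go(605,-175,240,-15.7)"
```

```text
t 8.28 tcp [440.3 -10.  250.1] jaw 81.86 down -1.0 j [ -8. -19. 107.  -0.  92. -90.] F [ 0.5 -1.  -2. ] gap 43.2
shift [ 0.0117 -0.14    0.1863] turn [97.56  0.38 -0.29]
```

Call:
carry_out:
  commands: [0.01,-0.14,0.186,97.5,0.3,-0.3,1,0.01,-0.14,0.186,97.5,0.3,-0.3,1,0.01,-0.14,0.186,97.5,0.3,-0.3,1,0.01,-0.14,0.186,97.5,0.3,-0.3,1,0.01,-0.14,0.186,97.5,0.3,-0.3,1,0.01,-0.14,0.186,97.5,0.3,-0.3,1,0.01,-0.14,0.186,97.5,0.3,-0.3,1,0.01,-0.14,0.186,97.5,0.3,-0.3,1,0.01,-0.14,0.186,97.5,0.3,-0.3,1,0.01,-0.14,0.186,97.5,0.3,-0.3,1,0.01,-0.14,0.186,97.5,0.3,-0.3,1,0.01,-0.14,0.186,97.5,0.3,-0.3,1]

```text
time: 9.78
tool_pos: [604.4, -174.9, 240.9]
tcp_rot: [-2.4, 90.0, -107.9]
ft_force: [0.3, -0.3, -1.4]
finger_gap: 43.3
```

```bash
cat >> chk.py <<'E'
def near(n,regs):
    c=optics.calibration(n);p,d=optics.snapshot(n);C=cloud(d,c["mtx"],c["extrinsics"]);h=cv2.cvtColor(p,cv2.COLOR_RGB2HSV)
    wood=(h[...,0]<22)&(h[...,1]>80)
    for k,x,y,r,lo,hi in regs:
        m=(np.hypot(C[...,0]-x,C[...,1]-y)<r)&(C[...,2]>lo)&(C[...,2]<hi)
        if k!="bar": m&=wood
        P=C[m]
        if len(P)>20: print(n,k,len(P),*rect(P),P.mean(0).round(1), cv2.fitLine(P[:,:2].astype(np.float32),cv2.DIST_HUBER,0,.01,.01).ravel().round(3) if k=="bar" else "")
    return p
REG=[("base",440,2,100,27,33),("deep",420,258,98,55,65),("shal",450,-271,98,36,44),("bar",629,-182,90,122,140)]
E
python3 -c "
from chk import *
go(629,-181.5,200,-15.5)
p=near('wrist',REG); cv2.imwrite('pics/w4.png',p[:,:,::-1]); near('side',REG)"
```

```text
t 9.78 tcp [ 604.4 -174.9  240.9] jaw -15.5 down -1.0 j [-21.  12.  78.  -0.  90.  -5.] F [ 0.3 -0.3 -1.4] gap 43.3
shift [ 0.0409  0.0254 -0.0002] turn [0.   0.04 0.  ]
wrist base 10186 [442.6  -2.6] [137.6 110.4] 84.9 [441.2  -5.   30.2] 
wrist shal 2353 [ 442.5 -266.8] [110.6 129.4] 77.1 [ 435.9 -248.    39.3] 
wrist bar 1792 [ 640.4 -149.9] [111.3  16. ] 74.5 [ 643.1 -136.1  131.5] [ 3.26000e-01  9.45000e-01  6.41325e+02 -1.39791e+02]
side base 722 [440.4   2.5] [152.3 114.3] 84.1 [438.2  -2.4  31.1] 
side deep 574 [420.3 259.7] [155.8 115.5] 7.3 [415.7 255.7  60.4] 
side shal 889 [ 451.5 -270.7] [113.9 154.7] 76.5 [ 449.8 -274.8   40.3] 
side bar 283 [ 628.5 -181.6] [179.   17.7] 74.7 [ 625.5 -184.4  131.3] [ 2.67000e-01  9.64000e-01  6.24036e+02 -1.86036e+02]
```

View pics/w4.png

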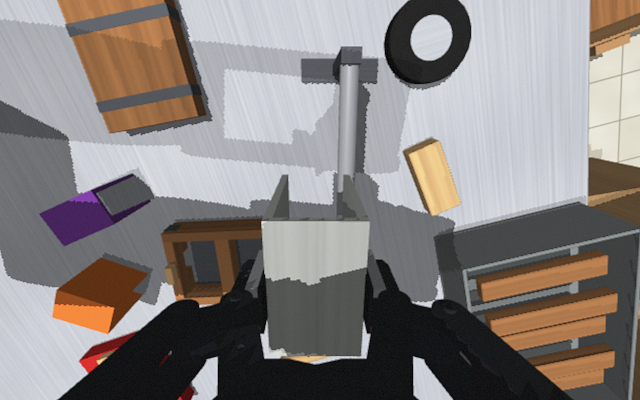

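The wrist view shows the held marker at (315,280) and the bar at (348,120), about 27 mm further across. The base seen from this second wrist yaw agrees with the first to about 1 mm, so I trust the wrist camera and correct the top camera by (+2.7, +2.3). I'm aiming for bar x = 631.5 at y = −181.

Call:
carry_out:
  commands: [0,0.028,-0.002,0,0,0,1,0,0.028,-0.002,0,0,0,1,0.03,0.028,-0.002,0,0,0,1,0.06,0.028,-0.002,0,0,0,1,0.09,0.028,-0.002,0,0,0,1,0.115,0.028,-0.002,0,0,0,1,0.13,0.028,-0.002,0,0,0,1,0.135,0.028,-0.002,0,0,0,1,0.135,0.028,-0.002,0,0,0,1]

```text
time: 11.0
tool_pos: [632.5, -180.8, 107.1]
tcp_rot: [58.2, 89.9, -47.4]
ft_force: [0.9, -0.1, -1.9]
finger_gap: 43.1
```

```bash
python3 -c "
from chk import *
go(631.5,-181.5,96.5,-15.5)
c=optics.calibration('side');p,d=optics.snapshot('side');C=cloud(d,c['mtx'],c['extrinsics'])
cv2.imwrite('pics/s5.png',cv2.resize(p[150:290,320:460],(560,560),interpolation=2)[:,:,::-1])"
```

```text
t 11.0 tcp [ 632.5 -180.8  107.1] jaw -15.55 down -1.0 j [-20.  20.  82.  -0.  77.  -5.] F [ 0.9 -0.1 -1.9] gap 43.1
shift [ 0.0106 -0.0007  0.0009] turn [-0.05  0.05 -0.08]
```

View pics/s5.png

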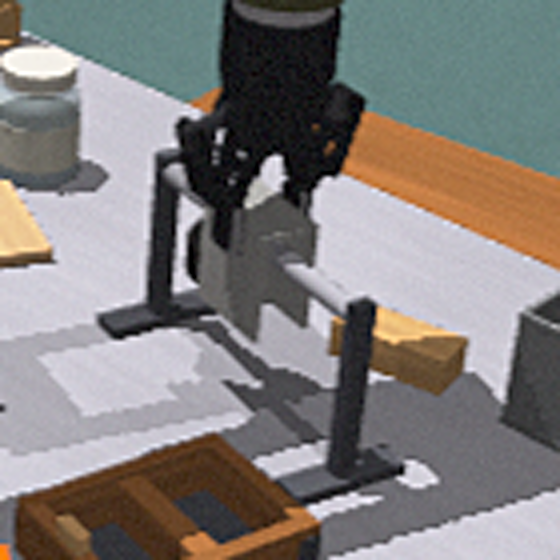

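The view shows the marker astride the bar with the bar passing between its legs (around (285,260)). I'll lower the last 11 mm, then let go.

Call:
carry_out:
  commands: [0.004,0,0,0,0,0,1,0.008,0,0,0,0,0,1,0.011,0,0,0,0,0,1,0.012,0,0,0,0,0,1,0.012,0,0,0,0,0,1]

```text
time: 11.68
tool_pos: [632.8, -181.0, 96.3]
tcp_rot: [66.4, 89.8, -39.1]
ft_force: [-1.5, 1.1, 4.0]
finger_gap: 43.1
```

```bash
python3 -c "
from chk import *
go(631.5,-181.5,96.5,-15.5)"
```

```text
t 11.68 tcp [ 632.8 -181.    96.3] jaw -15.55 down -1.0 j [-20.  21.  83.  -0.  76.  -5.] F [-1.5  1.1  4. ] gap 43.1
shift [-0.0003 -0.0011  0.0009] turn [-0.05  0.06 -0.14]
```

Call:
carry_out:
  commands: [0,0,0,0,0,0,0.0,0,0,0,0,0,0,-0.4,0,0,0,0,0,0,-1,0,0,0,0,0,0,-1,0,0,0,0,0,0,-1,-0.03,0,0,0,0,0,-1,-0.07,0,0,0,0,0,-1,-0.12,0,0,0,0,0,-1,-0.17,0,0,0,0,0,-1,-0.17,0,0,0,0,0,-1]

```text
time: 12.92
tool_pos: [635.1, -181.6, 273.2]
tcp_rot: [81.6, 89.3, -23.9]
ft_force: [-0.3, -1.3, -0.0]
finger_gap: 85.6
```

Run:
```python
from chk import *
go(422,259,250,7.2)
for n in("wrist","side"):
    c=optics.calibration(n);p,d=optics.snapshot(n);C=cloud(d,c["mtx"],c["extrinsics"]);s=cv2.cvtColor(p,cv2.COLOR_RGB2HSV)
    P=C[(np.hypot(C[...,0]-632,C[...,1]+181)<42)&(C[...,2]>128)&(C[...,2]<148)&(s[...,2]>60)]
    print(n,len(P),*rect(P),np.percentile(P[:,2],[5,50,95]).round(1))
```

```text
t 12.93 tcp [ 635.1 -181.6  273.2] jaw -15.54 down -0.9999 j [-20.  15.  71.  -0.  93.  -5.] F [-0.3 -1.3 -0. ] gap 85.6
shift [ 0.0183 -0.3236 -0.3674] turn [-22.74   0.26  -0.71]
wrist 3187 [ 632.6 -181.1] [83.7 44. ] 74.0 [134.3 137.2 138.5]
side 302 [ 630.1 -182.4] [79.9 49.7] 78.8 [129.6 138.3 141.2]
```

The marker hangs at (632.6, −181.1) with its top at z 137, as it should. Next is the deep tray.

Call:
carry_out:
  commands: [0.018,-0.324,-0.367,-22.7,0.3,-0.7,-1,0.018,-0.324,-0.367,-22.7,0.3,-0.7,-1,0.018,-0.324,-0.367,-22.7,0.3,-0.7,-1,0.018,-0.324,-0.367,-22.7,0.3,-0.7,-1,0.018,-0.324,-0.367,-22.7,0.3,-0.7,-1,0.018,-0.324,-0.367,-22.7,0.3,-0.7,-1,0.018,-0.324,-0.367,-22.7,0.3,-0.7,-1,0.018,-0.324,-0.367,-22.7,0.3,-0.7,-1,0.018,-0.324,-0.367,-22.7,0.3,-0.7,-0.4,0.018,-0.324,-0.367,-22.7,0.3,-0.7,-0.4,0.018,-0.324,-0.367,-22.7,0.3,-0.7,-0.4]

```text
time: 14.4
tool_pos: [419.5, 258.4, 246.5]
tcp_rot: [-115.6, 89.5, 161.4]
ft_force: [0.0, 0.3, 0.5]
finger_gap: 59.8
```

Run:
```python
from chk import *
go(422,259,8,7.2); 
p=near("wrist",REG); near("wrist",[("deepkey",488,267,35,69,80),("slat",422,259,28,50,60),("basekey",445,70,30,40,48)]); near("top",REG); tips()
```

```text
t 14.4 tcp [419.5 258.4 246.5] jaw 7.06 down -1.0 j [ 25. -10.  99.   0.  91.  18.] F [0.  0.3 0.5] gap 59.8
shift [0.2384 0.0046 0.0006] turn [-0.14 -0.24  0.49]
wrist base 3997 [443.3  14.6] [130.1 109.7] 84.8 [443.   21.   30.5] 
wrist deep 5380 [422.  260.5] [149.5 110.1] 7.2 [419.6 263.7  59.6] 
wrist deepkey 210 [490.1 269.4] [10.3 25.1] 6.2 [489.3 269.9  73.8] 
wrist slat 690 [422. 259.] [16.7 55.3] 7.3 [422.  259.6  57.3] 
wrist basekey 129 [448.2  73.2] [10.4 25. ] 86.2 [447.8  73.7  43.7] 
top base 774 [439.2   0.5] [146.8 105.4] 85.7 [439.8   0.5  29.9] 
top deep 425 [419.7 254.5] [146.9 107. ] 7.6 [421.8 238.8  59.2] 
top shal 429 [ 449.8 -271. ] [107.4 146.9] 77.6 [ 452.4 -268.4   39.6] 
top bar 493 [ 629.6 -182.1] [179.4  45.5] 73.2 [ 628.4 -182.5  133.7] [ 2.70000e-01  9.63000e-01  6.28088e+02 -1.82005e+02]
gap 59.51768242550987 tip ahead of TCP [-17.1 -19.  -22.5]
y,z range [-42.5 -12.2] [43.8 10.8]
```

Call:
carry_out:
  commands: [0.06,0.0027,-0.0011,0,-0.2,0.4,-0.4,0.12,0.0027,-0.0011,0,-0.2,0.4,-0.4,0.17,0.0027,-0.0011,0,-0.2,0.4,-0.4,0.21,0.0027,-0.0011,0,-0.2,0.4,-0.4,0.23,0.0027,-0.0011,0,-0.2,0.4,-0.4,0.24,0.0027,-0.0011,0,-0.2,0.4,-0.4,0.24,0.0027,-0.0011,0,-0.2,0.4,-0.4]
  grip_force: 80

```text
time: 15.48
tool_pos: [420.3, 260.8, 7.0]
tcp_rot: [-130.7, 89.9, 146.4]
ft_force: [1.1, -0.8, 0.3]
finger_gap: 60.0
```

```bash
python3 -c "
from chk import *
go(422,259.8,6,7.2)"
```

```text
t 15.47 tcp [420.3 260.8   7. ] jaw 7.03 down -1.0 j [ 26.   4. 113.   0.  64.  19.] F [ 1.1 -0.8  0.3] gap 60.0
shift [0.001  0.0016 0.0012] turn [-0.17 -0.06  0.07]
```

Call:
carry_out:
  commands: [0.001,0.0016,0.001,-0.2,0,0,-0.4,0.001,0.0016,0.001,-0.2,0,0,0.3,0.001,0.0016,0.001,-0.2,0,0,1,0.001,0.0016,0.001,-0.2,0,0,1,0.001,0.0016,0.001,-0.2,0,0,1,0.001,0.0016,0.001,-0.2,0,0,1]
  grip_force: 80

```text
time: 16.23
tool_pos: [422.4, 260.3, 6.7]
tcp_rot: [-169.3, 89.9, 107.9]
ft_force: [-2.9, -1.7, 6.0]
finger_gap: 16.9
```

```bash
python3 -c "
from chk import *
go(422,259.8,146,7.2)"
```

```text
t 16.23 tcp [422.4 260.3   6.7] jaw 7.23 down -1.0 j [ 26.   4. 113.   0.  63.  18.] F [-2.9 -1.7  6. ] gap 16.9
shift [-0.1393 -0.0005  0.0002] turn [ 0.03 -0.08  0.01]
```

Call:
carry_out:
  commands: [-0.015,0,0,0,0,0,1,-0.045,0,0,0,0,0,1,-0.09,0,0,0,0,0,1,-0.13,0,0,0,0,0,1,-0.13,-0.013,0.258,-77.8,0,0,1,-0.13,-0.013,0.258,-77.8,0,0,1,-0.13,-0.013,0.258,-77.8,0,0,1,-0.13,-0.013,0.258,-77.8,0,0,1,-0.13,-0.013,0.258,-77.8,0,0,1,-0.13,-0.013,0.258,-77.8,0,0,1,-0.13,-0.013,0.258,-77.8,0,0,1,-0.13,-0.013,0.258,-77.8,0,0,1]

```text
time: 17.73
tool_pos: [441.6, 2.3, 136.6]
tcp_rot: [127.9, 89.9, 123.3]
ft_force: [0.1, 0.5, -2.7]
finger_gap: 17.3
```

```bash
python3 -c "
from chk import *
go(442,2.5,130,85)"
```

```text
t 17.73 tcp [441.6   2.3 136.6] jaw 85.32 down -1.0 j [ -6. -15. 115.   0.  80. -92.] F [ 0.1  0.5 -2.7] gap 17.3
shift [0.0066 0.0002 0.0004] turn [ 0.32 -0.06 -0.07]
```

Run:
```python
from chk import *
p=near("wrist",[("deepheld",442,2.5,100,184,196),("key",448,71,35,198,212),("base",442,2.5,100,27,33)])
near("side",[("deepheld",442,2.5,100,184,196),("key",448,71,35,198,212),("base",442,2.5,100,27,33)])
cv2.imwrite("pics/w6.png",p[:,:,::-1])
```

```text
wrist deepheld 31450 [437.9   3. ] [151.8 102.9] 85.5 [410.4   3.5 189.2] 
wrist key 1750 [445.6  60.1] [32.4 24. ] 87.3 [442.8  69.8 202.9] 
wrist base 2851 [395.9   7.1] [149.2  16.8] 84.9 [395.6   7.4  30.2] 
side deepheld 588 [438.9   1.1] [153.8 112.3] 86.5 [422.9 -16.  190.1] 
side base 719 [441.7   4.9] [155.6 114.5] 84.2 [438.3  -1.5  31.2]
```

View pics/w6.png

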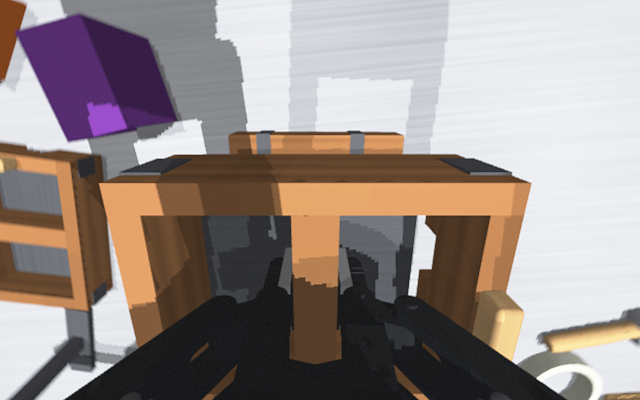

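The view shows the tray held level with its pale key at (497,325), on the same side as the base key, and the base's near edge at (315,140). Relative to the base it is off by (−0.8, −0.3) mm and 0.5°. I'll correct that while lowering.

Call:
carry_out:
  commands: [0.02,0.0003,0.0008,0.45,0,0,1,0.045,0.0003,0.0008,0.45,0,0,1,0.065,0.0003,0.0008,0.45,0,0,1,0.08,0.0003,0.0008,0.45,0,0,1,0.082,0.0003,0.0008,0.45,0,0,1,0.082,0.0003,0.0008,0.45,0,0,1,0.082,0.0003,0.0008,0.45,0,0,1]

```text
time: 18.7
tool_pos: [443.3, 2.7, 55.6]
tcp_rot: [57.6, 89.9, 52.2]
ft_force: [0.1, -0.1, -3.8]
finger_gap: 16.8
```

Run:
```python
from chk import *
go(442.4,2.5,36.5,84.85)
near("wrist",[("deepheld",442,2.5,100,101,112),("base",442,2.5,100,27,33)])
near("side",[("deepheld",442,2.5,100,101,112),("base",442,2.5,100,27,33)])
```

```text
t 18.7 tcp [443.3   2.7  55.6] jaw 84.67 down -1.0 j [ -6.  -9. 119.   0.  70. -91.] F [ 0.1 -0.1 -3.8] gap 16.8
shift [ 0.0191 -0.0003 -0.0009] turn [-0.18  0.04 -0.07]
wrist deepheld 32340 [439.6   3.1] [152.3 103. ] 84.7 [411.8   3.6 107.9] 
wrist base 2068 [439.2   3.3] [149.  104.5] 84.5 [406.4  20.7  30.1] 
side deepheld 575 [4.422e+02 4.000e-01] [151.4 116.1] 84.6 [424.1 -17.2 107.8] 
side base 297 [440.7   3. ] [154.2 112.3] 84.9 [419.8 -26.9  30.9]
```

Call:
carry_out:
  commands: [0.003,-0.0002,-0.0008,-0.1,0,0,1,0.007,-0.0002,-0.0008,-0.1,0,0,1,0.011,-0.0002,-0.0008,-0.1,0,0,1,0.015,-0.0002,-0.0008,-0.1,0,0,1,0.018,-0.0002,-0.0008,-0.1,0,0,1,0.0195,-0.0002,-0.0008,-0.1,0,0,1,0.0195,-0.0002,-0.0008,-0.1,0,0,1]

```text
time: 19.68
tool_pos: [442.2, 2.7, 36.7]
tcp_rot: [105.7, 89.9, 100.5]
ft_force: [-7.6, 1.5, 8.7]
finger_gap: 17.3
```

Run:
```python
from chk import *
go(442.4,2.5,36.5,84.85)
near("wrist",[("deepheld",442,2.5,100,82,96)])
near("side",[("deepheld",442,2.5,100,82,96)])
```

```text
t 19.68 tcp [442.2   2.7  36.7] jaw 84.79 down -1.0 j [ -6.  -7. 120.   0.  67. -91.] F [-7.6  1.5  8.7] gap 17.3
shift [ 0.0002 -0.0001  0.0002] turn [-0.06 -0.02 -0.07]
wrist deepheld 32749 [438.5   3.3] [151.8 103.1] 84.9 [411.1   4.2  89.1] 
side deepheld 628 [440.2   0.9] [154.2 114. ] 84.7 [423.1 -16.3  89.5]
```

Rim at z about 90 with contact force: it is seated. Releasing.

Call:
carry_out:
  commands: [0,0,0,0,0,0,0.3,0,0,0,0,0,0,-0.4,0,0,0,0,0,0,-0.4,0,0,0,0,0,0,-0.4,-0.03,0,0,0,0,0,-0.4,-0.07,0,0,0,0,0,-0.4,-0.12,0,0,0,0,0,-0.4,-0.17,0,0,0,0,0,-0.4,-0.22,0,0,0,0,0,-0.4,-0.22,0,0,0,0,0,-0.4]

```text
time: 21.02
tool_pos: [444.7, 2.1, 261.8]
tcp_rot: [6.3, 89.5, 1.1]
ft_force: [0.1, -0.5, -0.5]
finger_gap: 59.7
```

```bash
cat >> chk.py <<'E'
REG2=[("deepOnBase",442,2.5,100,84,95),("dkey",448.5,71.5,30,99,108),("base",442,2.5,105,26,34)]
E
python3 - <<'E'
from chk import *
go(452,-270.5,250,-13)
near("wrist",REG2); near("side",REG2); near("top",REG2)
E
```

```text
t 21.02 tcp [444.7   2.1 261.8] jaw 84.79 down -1.0 j [ -6. -19. 105.   0.  93. -91.] F [ 0.1 -0.5 -0.5] gap 59.7
shift [ 0.0118 -0.2708  0.0319] turn [97.79  0.32 -0.46]
wrist deepOnBase 5852 [442.5   2.7] [149.3 110.6] 84.7 [438.7   1.3  89.4] 
wrist dkey 227 [448.3  70.8] [10.  24.8] 84.6 [447.6  70.5 103.7] 
wrist base 418 [436.5   3.9] [138.6  98.4] 84.8 [437.   51.1  30.8] 
side deepOnBase 792 [441.6   2.8] [159.1 116.1] 84.2 [437.7  -3.   90. ] 
side dkey 29 [445.9  71.4] [ 8.9 24.6] 85.6 [446.4  70.  103.8] 
side base 117 [404.2 -22. ] [ 85.6 177.6] 31.4 [416.9 -29.9  29.6] 
top deepOnBase 278 [438.1   1.5] [147.4 103.9] 86.4 [413.7  -1.4  89.1]
```

The deep tray is at (442.5, 2.7), yaw 84.7°, rim z 89.4–90: within 1 mm of the base and fully down. Now the shallow tray.

Call:
carry_out:
  commands: [0.012,-0.271,0.032,97.8,0.3,-0.4,-0.4,0.012,-0.271,0.032,97.8,0.3,-0.4,-0.4,0.012,-0.271,0.032,97.8,0.3,-0.4,-0.4,0.012,-0.271,0.032,97.8,0.3,-0.4,-0.4,0.012,-0.271,0.032,97.8,0.3,-0.4,-0.4,0.012,-0.271,0.032,97.8,0.3,-0.4,-0.4,0.012,-0.271,0.032,97.8,0.3,-0.4,-0.4,0.012,-0.271,0.032,97.8,0.3,-0.4,-0.4,0.012,-0.271,0.032,97.8,0.3,-0.4,-0.4,0.012,-0.271,0.032,97.8,0.3,-0.4,-0.4,0.012,-0.271,0.032,97.8,0.3,-0.4,-0.4,0.012,-0.271,0.032,97.8,0.3,-0.4,-0.4]

```text
time: 22.68
tool_pos: [448.8, -270.2, 242.8]
tcp_rot: [-88.1, 89.4, 169.0]
ft_force: [-0.2, -0.4, 0.9]
finger_gap: 59.7
```

Run:
```python
from chk import *
near("wrist",REG+[("skey",385,-255,30,50,58),("slat",452,-270,28,31,42)]); go(452,-271,0,-13)
```

```text
wrist shal 4820 [ 452.3 -269.6] [110.3 150. ] 77.5 [ 456.5 -267.1   39.6] 
wrist bar 7226 [ 623.6 -212.2] [118.5  46.2] 73.9 [ 625.3 -195.1  135. ] [ 2.82000e-01  9.60000e-01  6.21587e+02 -2.05978e+02]
wrist skey 172 [ 385.7 -254.1] [24.5  9.1] 77.1 [ 385.9 -253.8   53.8] 
wrist slat 661 [ 452.4 -270.1] [55.1 17.4] 77.0 [ 452.3 -269.4   37.3] 
t 22.73 tcp [ 448.9 -270.2  243. ] jaw -12.9 down -1.0 j [-36.  -4.  95.  -0.  90. -24.] F [ 0.1 -0.1  0.3] gap 59.9
shift [ 2.429e-01  5.500e-03 -1.000e-04] turn [0.1  0.03 0.55]
```

Call:
carry_out:
  commands: [0.06,0.0035,-0.001,0,0,0.5,-0.4,0.12,0.0035,-0.001,0,0,0.5,-0.4,0.17,0.0035,-0.001,0,0,0.5,-0.4,0.21,0.0035,-0.001,0,0,0.5,-0.4,0.233,0.0035,-0.001,0,0,0.5,-0.4,0.246,0.0035,-0.001,0,0,0.5,-0.4,0.246,0.0035,-0.001,0,0,0.5,-0.4]

```text
time: 23.6
tool_pos: [449.8, -269.3, -3.5]
tcp_rot: [-90.7, 89.9, 166.4]
ft_force: [-0.1, -0.4, -0.1]
finger_gap: 59.8
```

```bash
python3 -c "
from chk import *
go(452.3,-269.7,-4,-12.8)"
```

```text
t 23.6 tcp [ 449.8 -269.3   -3.5] jaw -12.87 down -1.0 j [-36.   9. 108.  -0.  63. -24.] F [-0.1 -0.4 -0.1] gap 59.8
shift [ 0.0005  0.0025 -0.0002] turn [-0.07 -0.    0.12]
```

Call:
carry_out:
  commands: [0.0005,0.0025,0,0,0,0,-0.4,0.0005,0.0025,0,0,0,0,0.3,0.0005,0.0025,0,0,0,0,1,0.0005,0.0025,0,0,0,0,1,0.0005,0.0025,0,0,0,0,1,0.0005,0.0025,0,0,0,0,1]
  grip_force: 80

```text
time: 24.35
tool_pos: [452.8, -270.3, -3.1]
tcp_rot: [-62.9, 89.9, -165.8]
ft_force: [-1.4, 1.1, 6.2]
finger_gap: 16.6
```

```bash
python3 -c "
from chk import *
go(442,2.5,180,-95.2)"
```

```text
t 24.35 tcp [ 452.8 -270.3   -3.1] jaw -12.87 down -1.0 j [-36.  10. 108.  -0.  63. -23.] F [-1.4  1.1  6.2] gap 16.6
shift [-0.1832 -0.0714 -0.2635] turn [8.233e+01 6.000e-02 2.000e-02]
```

Call:
carry_out:
  commands: [-0.015,0,0,0,0,0,1,-0.05,0,0,0,0,0,1,-0.1,0,0,0,0,0,1,-0.15,0,0,0,0,0,1,-0.183,-0.0714,-0.2635,82.3,0,0,1,-0.183,-0.0714,-0.2635,82.3,0,0,1,-0.183,-0.0714,-0.2635,82.3,0,0,1,-0.183,-0.0714,-0.2635,82.3,0,0,1,-0.183,-0.0714,-0.2635,82.3,0,0,1,-0.183,-0.0714,-0.2635,82.3,0,0,1,-0.183,-0.0714,-0.2635,82.3,0,0,1,-0.183,-0.0714,-0.2635,82.3,0,0,1]

```text
time: 25.85
tool_pos: [441.6, 2.9, 180.2]
tcp_rot: [17.8, 89.9, -166.7]
ft_force: [-0.1, -0.4, -3.4]
finger_gap: 16.7
```

```bash
python3 -c "
from chk import *
go(442,2.5,110,-95.2)"
```

```text
t 25.85 tcp [441.6   2.9 180.2] jaw -94.47 down -1.0 j [ -6. -17. 112.  -0.  85.  88.] F [-0.1 -0.4 -3.4] gap 16.7
shift [ 0.0702  0.0003 -0.0005] turn [ 0.73  0.06 -0.02]
```

Call:
carry_out:
  commands: [0.02,0.0003,-0.0005,0.7,0,0,1,0.045,0.0003,-0.0005,0.7,0,0,1,0.06,0.0003,-0.0005,0.7,0,0,1,0.07,0.0003,-0.0005,0.7,0,0,1,0.07,0.0003,-0.0005,0.7,0,0,1,0.07,0.0003,-0.0005,0.7,0,0,1]

```text
time: 26.6
tool_pos: [442.6, 2.5, 111.1]
tcp_rot: [105.5, 90.0, -79.6]
ft_force: [0.0, 0.6, -3.7]
finger_gap: 16.7
```

Run:
```python
from chk import *
go(442,2.5,86.9,-95.2)
for n in("wrist","side"):
    near(n,[("shHeld",442,2.5,100,148,158),("skey",448,71,35,162,172),("deep",442,2.5,100,82,96),("base",442,2.5,100,27,33)])
# far (+x) side-wall edges of held tray and of deep/base, as lines in the base's frame
c=optics.calibration("wrist");p,d=optics.snapshot("wrist");C=cloud(d,c["mtx"],c["extrinsics"]).reshape(-1,3)
a=np.radians(84.8);ex=np.array([np.cos(a),np.sin(a)]);ey=np.array([-ex[1],ex[0]])
for k,lo,hi in(("sh wall",115,145),("deep wall",35,84)):
    m=(C[:,2]>lo)&(C[:,2]<hi)&(np.hypot(C[:,0]-442,C[:,1]-2.5)<100);L=np.c_[(C[m,:2]-[442.3,2.7])@ex,(C[m,:2]-[442.3,2.7])@ey]
    w=L[abs(L[:,1]+55)<6]; 
    if len(w)>20: print(k,len(w),"own y",np.median(w[:,1]).round(2),"slope deg",np.degrees(np.polyfit(w[:,0],w[:,1],1)[0]).round(2),"own x",np.percentile(w[:,0],[1,99]).round(1))
cv2.imwrite("pics/w7.png",p[:,:,::-1])
```

```text
t 26.6 tcp [442.6   2.5 111.1] jaw -95.17 down -1.0 j [ -6. -13. 117.  -0.  76.  89.] F [ 0.   0.6 -3.7] gap 16.7
shift [0.0242 0.     0.0006] turn [ 0.03 -0.01 -0.02]
wrist shHeld 27617 [443.    2.8] [151. 111.] 84.9 [471.7  -2.7 153.5] 
wrist skey 1619 [448.7  57.9] [36.9 25.4] 84.2 [452.4  69.5 167.1] 
wrist deep 2738 [447.2   2.4] [150.2 102. ] 84.8 [485.6  10.8  89.5] 
wrist base 154 [498.1  -1.7] [143.4   1.1] 84.7 [497.8  -1.8  28.4] 
side shHeld 573 [441.7   2. ] [153.4 116.7] 86.1 [426.2 -15.5 153.9] 
side skey 23 [442.3  58.3] [35.1 17.3] 88.9 [442.1  68.4 167.6] 
side deep 487 [440.6   0.9] [153.8 113.6] 84.4 [415.8 -25.4  89.6] 
side base 83 [406.1 -22.8] [ 83.9 176.9] 33.2 [415.4 -29.3  29.8] 
sh wall 4371 own y -55.88 slope deg 0.03 own x [-73.2  74. ]
deep wall 2291 own y -55.67 slope deg -0.04 own x [-73.1  74.6]
```

View pics/w7.png

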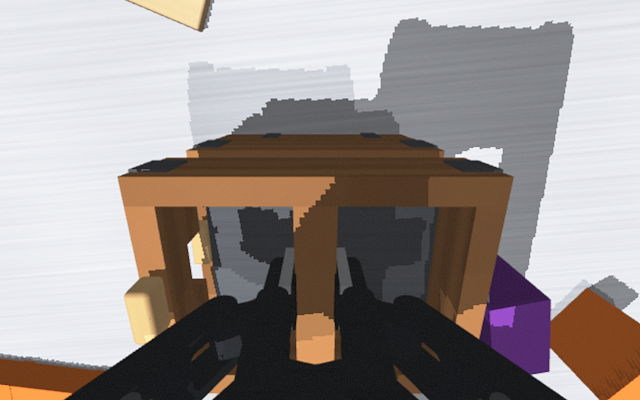

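The held tray's key at (147,310) is on the same side as the deep tray's key at (200,240), and the walls match within 0.5 mm and 0.1°. Lowering straight down.

Call:
carry_out:
  commands: [0.005,0,0,0,0,0,1,0.01,0,0,0,0,0,1,0.014,0,0,0,0,0,1,0.018,0,0,0,0,0,1,0.021,0,0,0,0,0,1,0.0235,0,0,0,0,0,1,0.0245,0,0,0,0,0,1,0.0245,0,0,0,0,0,1]

```text
time: 27.75
tool_pos: [442.7, 2.5, 86.8]
tcp_rot: [138.3, 90.0, -46.9]
ft_force: [-3.6, -0.8, 0.6]
finger_gap: 16.7
```

Run:
```python
from chk import *
go(442.5,2.5,86.9,-95.2)
for n in("wrist","side"): near(n,[("sh",442,2.5,100,122,136)])
```

```text
t 27.75 tcp [442.7   2.5  86.8] jaw -95.17 down -1.0 j [ -6. -12. 118.  -0.  74.  89.] F [-3.6 -0.8  0.6] gap 16.7
shift [-0.0001  0.      0.0002] turn [ 0.03 -0.02 -0.02]
wrist sh 28566 [443.4   2.8] [151.2 111. ] 84.6 [471.7  -2.1 129.1] 
side sh 667 [440.6   3. ] [155.8 114.2] 86.1 [425.9 -15.8 129.3]
```

Rim at z 129–130, so it is seated. I'll release, retreat and check.

Call:
carry_out:
  commands: [0,0,0,0,0,0,0.3,0,0,0,0,0,0,-0.4,0,0,0,0,0,0,-0.4,0,0,0,0,0,0,-0.4,-0.03,0,0,0,0,0,-0.4,-0.07,0,0,0,0,0,-0.4,-0.12,0,0,0,0,0,-0.4,-0.16,0,0,0,0,0,-0.4,-0.19,0,0,0,0,0,-0.4,-0.19,0,0,0,0,0,-0.4,-0.19,0,0,0,0,0,-0.4,-0.19,0,0,0,0,0,-0.4]

```text
time: 29.35
tool_pos: [441.9, 2.7, 275.2]
tcp_rot: [8.2, 89.9, -177.0]
ft_force: [0.6, -0.1, 0.6]
finger_gap: 60.0
```

Run:
```python
from chk import *
go(442.5,2.5,280,-95.2)
for n in("wrist","side"): p=near(n,[("sh",442,2.5,100,124,135),("skey",448.5,71.5,35,138,148),("deepwallrim",442,2.5,100,82,95)])
c=optics.calibration("side");_,d=optics.snapshot("side");C=cloud(d,c["mtx"],c["extrinsics"])
P=C[(np.hypot(C[...,0]-632,C[...,1]+181)<42)&(C[...,2]>128)&(C[...,2]<148)];print("marker",rect(P),np.median(P[:,2]))
cv2.imwrite("pics/s8.png",cv2.resize(p[100:330,180:480],(780,598),interpolation=2)[:,:,::-1])
```

```text
t 29.35 tcp [441.9   2.7 275.2] jaw -95.17 down -1.0 j [ -6. -18. 104.  -0.  95.  89.] F [ 0.6 -0.1  0.6] gap 60.0
shift [-0.0048  0.0001 -0.0006] turn [ 0.03  0.12 -0.02]
wrist sh 6894 [443.    2.7] [149.9 110.9] 84.9 [ 4.463e+02 -4.000e-01  1.295e+02] 
wrist skey 253 [449.8  71.1] [ 9.1 24.5] 84.4 [450.2  70.6 143.5] 
wrist deepwallrim 274 [449.2   4.9] [126.5  98.8] 84.8 [463.1  43.   90.6] 
side sh 797 [441.1   2.6] [156.6 115.1] 85.1 [438.5  -4.  130. ] 
side skey 33 [446.8  68.9] [17.6 19.2] 50.5 [446.6  69.2 142.8] 
side deepwallrim 269 [4.379e+02 2.000e-01] [150.3 110.8] 85.6 [413.9 -33.1  88.9] 
marker (array([ 630.3, -182.5]), array([80. , 49.1]), 75.3) 138.28275256164238
```

View pics/s8.png

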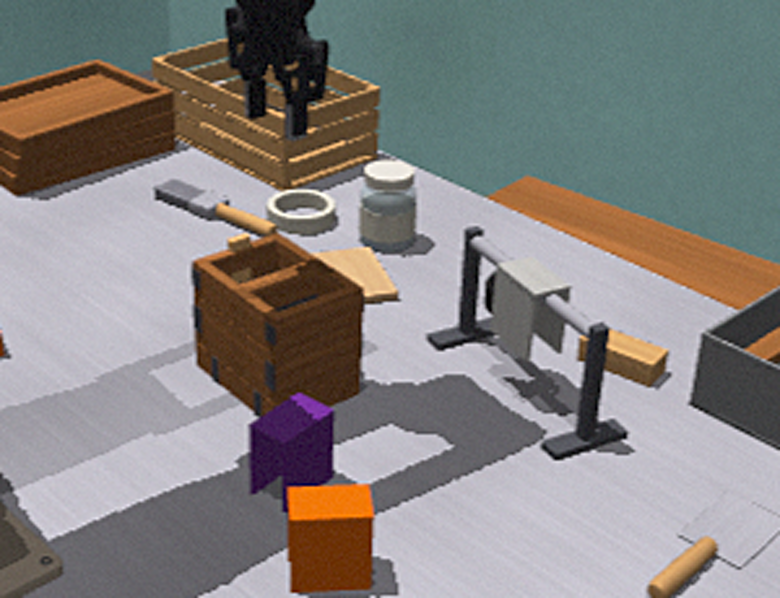

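The stack at (275,320) is flush and closed with its key at the far end, the marker hangs astride the bar at (530,290), and the gripper is clear. Handing in.

```bash
python3 -c "
from bench import order; print(order.hand_in())"
```

```text
the job is handed in; nothing more can be done
None
```

The job is handed in at about 29 s of the 67 s allowed. The marker hangs astride the bar, and the deep and shallow trays are stacked on the base block with keys aligned and everything let go. No verdict was reported.

**Last checks**

| Piece | Measured | Expected |
|---|---|---|
| Marker | centre about 1 mm off the bar axis, top at z 137–138 | top at z 137 |
| Deep tray | (442.5, 2.7), yaw 84.7°, rim at z 89.4–90 | base at about (442.3, 2.9), yaw 84.9°; rim at z 90 |
| Shallow tray | (443.0, 2.7), yaw 84.9°, rim at z 129.5–130 | on the deep tray; rim at z 130 |

The last side picture shows flush edges, the gripper clear of everything and no bystander visibly moved. I did not measure the bystanders.

**What went wrong or disagreed**
- **First marker grasp failed:** the real fingertips stand about 37 mm further back than the reported TCP and `r.nose_length` imply. The fingers shut above the marker. My first attempt to free them dragged and tilted it briefly, with 34 N at the wrist. It settled back in place, and I calibrated the offset from the wrist camera before regripping.
- **Cameras disagreed:** the top camera was about (2.7, 2.3) mm off from the wrist camera. I trusted the wrist camera, because it agreed with itself to about 1 mm at a second wrist angle and with where the jaws centred on the marker. One reading of the base key differed by 2 mm in y.

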